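# Lock and grease the linear stage

## Task

Grease this linear stage: first press the red clamp lever on its carriage down to its stop until it clicks in and stays down, so that the carriage is locked where it stands. Then take the grease gun out of its holder, push its coupler squarely onto the tilted brass grease nipple until it snaps on, and push on along the nipple so that the gun goes in to the end of its spring stroke. Finish while holding the gun pressed in like that, without letting go; do not let the carriage get pushed along its rails and leave the things lying around where they are.

Things in the scene. Friction and masses are not known exactly. Their poses are not given: they have to be found in the camera images.
- stage: linear stage, fixed: aluminium bed 100 mm (x) by 290 mm (y) with two steel rails, 34 mm high at the rails, motor at its right end as the robot sees it. Origin under the middle of the bed; y runs along the rails to the motor end, which is on the robot's right. A monitor stands close behind the stage.
- carriage: the stage's carriage with nipple and lever: aluminium plate 84 mm long, top at z = 64 mm, with a black-ringed lens 51 mm high on its middle. Origin below the middle of its plate, level with the stage's underside; y along the rails to the motor end. Unlocked, it slides along the rails under 3 N; locked, it holds some 15 N.
- lever_pad (a point): middle of the upper face of the clamp lever's red ribbed pad (34 mm wide, 36 mm long), to press with closed fingertips. The lever stands on the carriage's left end as the robot sees it and points left along the rails; this point is 64 mm from the hinge pin. Frame: x along the pin, y along the lever towards the pin, z out of the pad.
- clamp_lever (a joint): angle of the red lever, rad: 0 raised (16 degrees above level, held by a light spring), 0.55 down on its stop (16 degrees below level). Pressing takes up to 12 N on the pad; at about 0.38 its tooth clicks past a sprung ball, then it stays down by itself (settling at about 0.49 when let go) and the carriage is braked. The pad goes down about 35 mm in all.
- nipple_head (a point): centre of the 13 mm ball head of the brass grease nipple on the right end of the carriage (the stage's +y, motor side). Frame z is the nipple's axis, outwards: it leans 30 degrees from vertical, along the rails towards the motor, so to the robot's right; x is level, across the rails. Below the head an 8 mm neck; the foot is 34 mm down the axis.
- grease_gun: push-type grease gun, 156 mm long, 0.3 kg, round about its z axis (up the barrel). Origin: centre of the underside of its black flange (45 mm diameter, 5 mm thick). Above it a ribbed steel grip, 29 mm diameter, to z = 38 mm and an orange cap to 48 mm: hold the grip with the fingertips just above the flange, which takes the push. Below: barrel 26 mm diameter, stem, coupler to z = -108 mm.
- gun_seat (a point): point on the gun's axis inside the coupler where the nipple head's centre sits when home: 84 mm below the flange's underside (spring relaxed), 24 mm above the coupler's mouth. z is the gun's axis, towards the barrel. Mouth 22 mm wide, bore 16 mm, outside 33 mm. Four sprung balls resist with about 5 N from 12 to 7 mm before home, then snap in behind the head and pull it home.
- gun_nozzle (a joint): how far coupler and stem are pushed into the gun, m: 0 relaxed, 0.012 is the end stop. The spring resists with 10 N at the start and 16 N at the end of the stroke.
- gun_holder: fixed holder of the gun: grey tube 49 mm in diameter with a 37 mm bore on a black foot 78 mm square; origin under the foot, the rim is at z = 124 mm. The gun hangs in it by its flange and must rise 110 mm to come clear. A tall grey instrument stands behind it to the left.
- driver: orange hex driver, 213 mm long, 29 mm thick, lies in front of the stage; leave alone
- tin: round metal tin, 66 mm diameter, 27 mm high, to the right; leave alone
- fork: black slotted table clamp, 62 x 28 x 10 mm; leave alone
- tape: black tape roll, 58 mm diameter, 19 mm high; leave alone

How it is judged (in metres and radians):
On the way, in this order (a step that is already met when the one before it is completed fails the run):
1. the clamp lever is clicked in and down on its stop (value of joint clamp_lever above 0.44 rad), for 0.2 s.
2. the gun is lifted out of its holder in the gripper (height (world z) of grease_gun above 0.145 m and contact force between the fingers and grease_gun above 1 N), for 0.2 s.
3. the coupler is snapped home on the nipple, in line with it (distance between nipple_head and gun_seat below 0.003 m and angle between the z axis of gun_seat and the z axis of nipple_head, either way round below 0.14 rad), for 0.2 s.
At the end, for the whole second after the job is handed in: lever latched (over 0.44 rad); nipple head within 3 mm of its seat in the coupler, axes within 8 degrees; spring stroke held in by more than 8 of 12 mm with over 8 N on the nipple, gun in the fingers (over 3 N); carriage within 15 mm of where it stood (all of step 3 and value of joint clamp_lever above 0.44 rad and value of joint gun_nozzle above 0.008 m and contact force between grease_gun and carriage above 8 N and contact force between the fingers and grease_gun above 3 N and distance of nipple_head from where it was at the start of the episode below 0.015 m); the arm keeps its last pose, push and grip.
It fails at once if the carriage is pushed more than 15 mm along its rails (distance of nipple_head from where it was at the start of the episode above 0.015 m).
It fails at once if the tin is moved more than 30 mm (distance of tin from where it was at the start of the episode above 0.03 m).
It fails at once if the driver is moved more than 30 mm (distance of driver from where it was at the start of the episode above 0.03 m).
It fails at once if the fork is moved more than 30 mm (distance of fork from where it was at the start of the episode above 0.03 m).
It fails at once if the tape is moved more than 30 mm (distance of tape from where it was at the start of the episode above 0.03 m).
It also fails if it takes over 70 s, if anything falls off the work surface, if the arm or the gripper's body presses on something with over 40 N, if the wrist force passes 120 N, or if a joint passes its speed limit or range.

## Robot

A 7-joint arm with a two-finger parallel gripper is mounted at the origin on a cart in front of the work surface, level with it; the furniture and walls round the work are solid. World frame = base frame: x ahead of the robot, y to its left, z up, the work surface at z = 0. Lengths are in mm, angles in rad, forces in N, time in s.
With the tool pointing down it reaches from about 400 to 875 mm from the base axis. Payload 4.4 kg.
Tool frame: the origin (TCP) lies midway between the tips of the shut fingers; the grasp point (between the pads) lies 19 mm behind it; z points along the fingers, y is the line along which they close (so a half turn about z gives the same grasp; the last joint's range is limited). The gripper opens to 85 mm and grips with 20 to 120 N. Pads are 22 mm wide; open, the fingers measure 114 mm over their backs; the gripper's body (76 mm by 85 mm) begins 54 mm behind the grasp point. The pads swing forward as they close: fully open they stand 13 mm farther back than shut.
Start: joints at [-1.377, 0.628, 0.038, 1.517, -0.027, 0.996, -0.02], TCP at [166.952, 628.208, 231.313] pointing down, gripper open.
Joint ranges: [-3.06, 3.06], [-0.37, 2.12], [-1.25, 1.32], [0.18, 2.47], [-1.1, 4.24], [0.23, 1.98], [-2.94, 2.94]. Speed limits (rad/s): [2.57, 2.57, 3.14, 3.14, 3.14, 3.14, 3.14].

## Interface

Orientations are given as [roll, pitch, yaw] about the fixed x, y, z axes, in that order (R = Rz(yaw) Ry(pitch) Rx(roll)).
In Python, from cell import readout, optics, order gives the robot as it stands.
- The arm moves only by the shell command python3 -m jog 'ROWS'. ROWS is a JSON object of lists of equal length, an entry for each row: "claw": the opening, from 0 (shut) to 1 (fully open); "xyz": the shift along the tool's x, y, z each as a share of 0.1 m, from -1 to 1, a list of three; "twist": the turn, a rotation vector about the tool's x, y, z each as a share of 180 degrees, from -1 to 1, a list of three. A call has 1 to 12 rows; each row shifts and turns the commanded pose from where the row before left it, along the tool's axes as they then stand; what a row does not reach is not made up. A row lasts 1/8 s, in which the tool goes at most 62.5 mm and 10.7 degrees, less where a joint would pass 70% of its speed; a pose out of reach is approached as far as the arm can. A call with a number of a shift or a turn outside -1 to 1 is refused whole. A call with a gripper value outside its range is refused whole. The fingers move at their own pace and stop on an object; the grip force is fixed at half the most. Time passes only in rows, so rows that do not move let the fingers close. It gives the time, the measured TCP pose, the force, the opening and the grip force at its end, in the units of the state.
- readout.read_state(): the state, without advancing time (a new reading comes with each control period).
- optics.get_image(name): name is "scene" or "top"; returns a dict with "color" (384x512x3 uint8, red, green, blue), "fovy" (degrees; the focal length in pixels is half the picture's height over the tangent of half this angle, whatever the lens; pixels are square), "cx", "cy" (the principal point, pixels), "view" (4x4, takes a point from world to camera coordinates). Camera axes: x right, y up, looking along -z (the intrinsics and any distortion apply to the point x, -y, -z); pixel columns grow to the right and rows downward; lengths in mm; the calibration is good to about 2 mm. A picture is of the moment at which its call begins. There is no depth.
- order.finish_job(): hands the job in; it is judged then, once.
Trained networks look in the newest picture that a camera, given by its name, has taken for a name from the list of things; names that differ only in an ending like _2 or _b are one class to them, and where a whole thing is asked for, a point or a joint stands for the part that bears it (a point fixed in the world has none). Each returns a list of dicts, best first, with "score" (0 to 1); they miss things now and then, are a little off and sometimes report something else, mostly with a low value. They report only what shows in the picture. A call takes as long as a camera call.
- optics.boxes_of(camera, label): "rect" ([left, top, width, height] in pixels, round what is visible of it).
The state is a dict: "clock": time; "qpos": joint angles; "qd": joint speeds; "tau": joint torques, N m; "eef_pos": TCP position; "tool_rot": TCP orientation; "force": force on the tool from outside, world axes, zero at the start; "torque": the same for the moment, N m; "width": finger opening in mm; "gripper_force": force on a finger pad.
Only numpy, scipy, OpenCV 4.12 (cv2) and the standard library are available. Lean on these libraries where they do the work, as an engineer would, in place of code of your own. Each camera call takes 0.05 s, during which the arm holds its last target. There are 200 camera calls.

## Working session

There is one attempt and no reset: what is moved stays moved. The work goes in short steps, Python scripts to look and compute and a shell command to move; the robot and the scene stay as the last step left them, time stands still between calls to the robot, and variables do not carry over. Pictures are saved under pics/ and viewed, at most 10 in all, crops included, and the job is handed in when it is done.

```bash
ls; mkdir -p pics; cat > h.py <<'E'
import numpy as np, cv2
from cell import readout, optics, order
from scipy.spatial.transform import Rotation as R
def cam(n):
    d=optics.get_image(n); return d
def K(d):
    h=d["color"].shape[0]; f=h/2/np.tan(np.radians(d["fovy"])/2); return f
def ray(d,u,v):
    f=K(d); V=np.array(d["view"]); Rm=V[:3,:3]; c=-Rm.T@V[:3,3]
    p=np.array([(u-d["cx"])/f,-(v-d["cy"])/f,-1.]); 
    r=Rm.T@p; return c,r/np.linalg.norm(r)
def atz(d,u,v,z):
    c,r=ray(d,u,v); return c+r*(z-c[2])/r[2]
def proj(d,P):
    V=np.array(d["view"]); q=V[:3,:3]@np.array(P)+V[:3,3]; f=K(d)
    return np.array([d["cx"]+f*q[0]/-q[2], d["cy"]-f*q[1]/-q[2]])
def tri(d1,p1,d2,p2):
    c1,r1=ray(d1,*p1); c2,r2=ray(d2,*p2)
    t=np.linalg.lstsq(np.c_[r1,-r2],c2-c1,rcond=None)[0]
    a=c1+t[0]*r1;b=c2+t[1]*r2; return (a+b)/2,np.linalg.norm(a-b)
E
python3 - <<'E'
from h import *
for n in("scene","top"):
    d=cam(n); print({k:v for k,v in d.items() if k!="color"})
    cv2.imwrite(f"pics/{n}0.png",cv2.resize(d["color"][:,:,::-1],(800,600),interpolation=cv2.INTER_CUBIC))
    for l in "stage carriage lever_pad nipple_head grease_gun gun_holder driver tin fork tape".split():
        print(n,l,[(np.round(b["rect"],1).tolist(),round(b["score"],2)) for b in optics.boxes_of(n,l)[:2]])
print(readout.read_state())
E
```

```text
pics
{'fovy': 56.751919230175446, 'cx': 255.56345890647617, 'cy': 193.6767620351192, 'view': array([[ 8.89115346e-01, -4.57248791e-01, -1.99359978e-02,
        -5.01229619e+02],
       [ 3.53649657e-01,  6.58713260e-01,  6.64099963e-01,
        -1.26470900e+02],
       [-2.90526799e-01, -5.97511827e-01,  7.47377947e-01,
        -9.11086204e+02],
       [ 0.00000000e+00,  0.00000000e+00,  0.00000000e+00,
         1.00000000e+00]])}
scene stage [([236.2, 173.5, 93.7, 126.3], 0.57)]
scene carriage [([249.2, 175.8, 57.0, 77.7], 0.75)]
scene lever_pad [([246.8, 172.3, 26.9, 38.3], 0.78)]
scene nipple_head [([244.8, 173.1, 59.7, 77.1], 0.57), ([282.7, 318.3, 34.1, 35.1], 0.18)]
scene grease_gun [([199.1, 139.0, 17.6, 20.1], 0.6)]
scene gun_holder [([197.9, 157.0, 32.8, 42.1], 0.92), ([260.7, 290.8, 29.2, 19.7], 0.44)]
scene driver [([212.3, 209.7, 43.0, 54.6], 0.97)]
scene tin [([280.9, 320.0, 35.7, 35.3], 0.82)]
scene fork [([262.4, 291.9, 27.8, 18.9], 0.55)]
scene tape [([199.2, 136.8, 19.5, 23.1], 0.72), ([184.3, 144.8, 16.8, 14.1], 0.6)]
{'fovy': 42.25697386941756, 'cx': 253.9454634427
[... 964 characters left out ...]
3, 26.7], 0.73)]
{'clock': 1.1, 'qpos': array([-1.37680153,  0.62838108,  0.03852752,  1.51740758, -0.0270249 ,
        0.99631898, -0.01999856]), 'qd': array([-0.00038609, -0.00113976, -0.00054211,  0.00057316,  0.00022267,
       -0.00058556, -0.0012723 ]), 'tau': array([ 5.86588476e-05, -5.63293576e+01,  1.22562524e+00, -1.93779892e+01,
        1.09661714e-02,  1.77807146e-03, -1.11031287e-05]), 'eef_pos': array([166.95725267, 628.19725887, 231.32376055]), 'tool_rot': array([ 3.14158949e+00, -4.18939138e-05,  2.88173833e+00]), 'force': array([-0.08679134,  0.30182987, -0.10781094]), 'torque': array([ 0.03334441,  0.02855688, -0.02033879]), 'gripper_force': 0.0, 'width': 85.37239894361802}
```

```bash
python3 - <<'E'
from h import *
d=cam("scene");c=d["color"][110:310,170:370];a=cv2.resize(c[:,:,::-1],(600,600),interpolation=cv2.INTER_CUBIC);cv2.imwrite("pics/s1.png",a)
d=cam("top");c=d["color"][140:240,155:315]; a=cv2.resize(c[:,:,::-1],(800,500),interpolation=cv2.INTER_CUBIC);cv2.imwrite("pics/t1.png",a)
E
```

```text
(no output)
```

View pics/scene0.png

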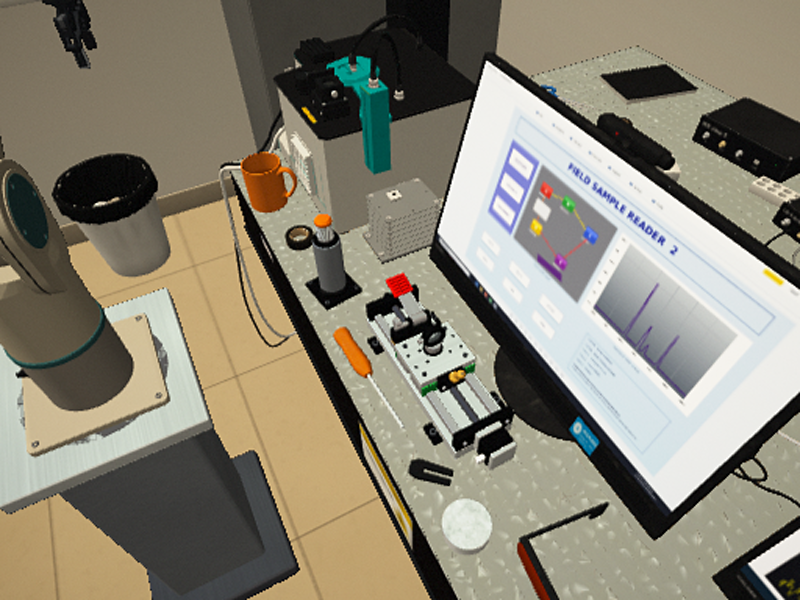

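View pics/s1.png

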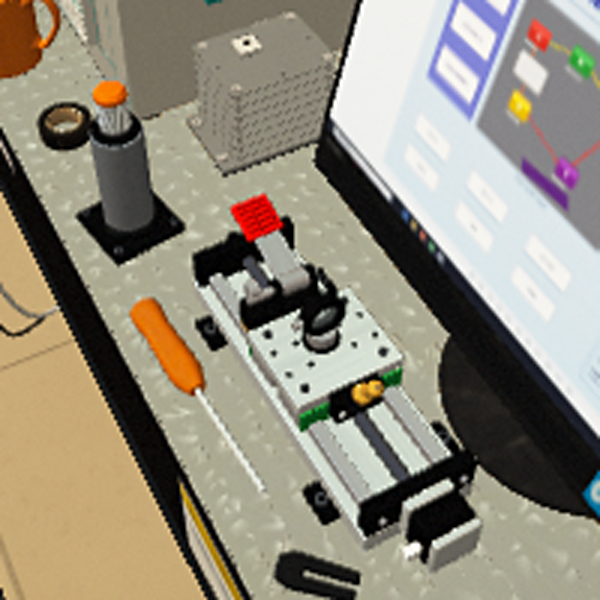

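View pics/t1.png

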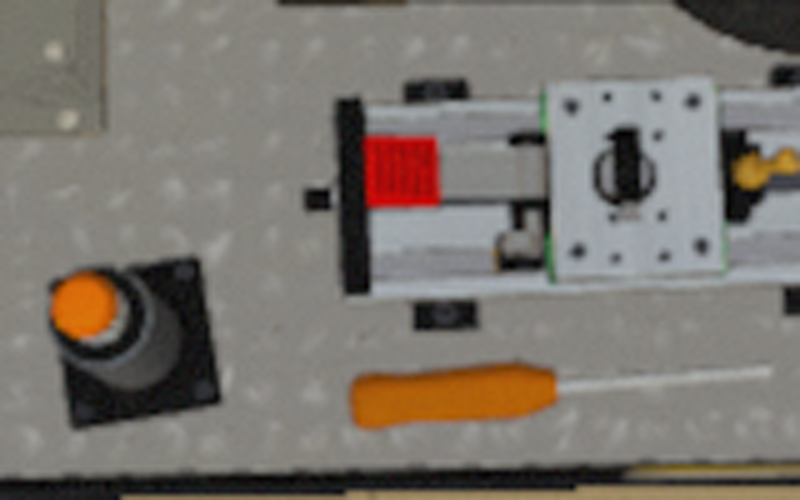

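```bash
python3 - <<'E'
from h import *
s=cam("scene");t=cam("top")
def cen(d,lo,hi,box):
    x0,y0,x1,y1=box; c=cv2.cvtColor(d["color"][y0:y1,x0:x1],cv2.COLOR_RGB2HSV)
    m=cv2.inRange(c,lo,hi); ys,xs=np.nonzero(m); return np.array([xs.mean()+x0,ys.mean()+y0]),len(xs),(xs.min()+x0,xs.max()+x0,ys.min()+y0,ys.max()+y0)
O=((5,170,120),(18,255,255)); Rd=((0,170,100),(4,255,255))
cs,ct=cen(s,*O,(195,130,222,155)),cen(t,*O,(160,185,185,215)); print(cs,ct,tri(s,cs[0],t,ct[0]))
rs,rt=cen(s,*Rd,(240,165,270,200)),cen(t,*Rd,(220,160,250,190)); print(rs,rt,tri(s,rs[0],t,rt[0]))
# crude nipple
print(tri(s,(295.7,239.3),t,(312.4,172)))
# plate corners in top at z=64: crop coords
for u,v in((548,84),(716,78),(726,268),(552,280)): print(atz(t,155+u/5-.4,140+v/5-.4,64).round(1))
# holder foot corners z~?
for u,v in((55,290),(198,258),(220,402),(75,427)): print(atz(t,155+u/5-.4,140+v/5-.4,10).round(1))
a=s["color"][222:262,268:318];b=t["color"][155:195,285:335]
im=np.vstack([cv2.resize(i[:,:,::-1],(375*2,300),interpolation=cv2.INTER_CUBIC) if 0 else cv2.resize(i[:,:,::-1],(375,300),interpolation=cv2.INTER_CUBIC) for i in(a,b)])
c=s["color"][125:205,190:240];e=t["color"][180:230,155:205]
im2=np.vstack([cv2.resize(c[:,:,::-1][:50],(300,300),interpolation=cv2.INTER_CUBIC),cv2.resize(e[:,:,::-1],(300,300),interpolation=cv2.INTER_CUBIC)])
cv2.imwrite("pics/n1.png",np.hstack([im,im2]))
E
```

```text
(array([206.14102564, 140.82051282]), 78, (np.int64(201), np.int64(212), np.int64(137), np.int64(145))) (array([171.234375 , 200.8515625]), 128, (np.int64(165), np.int64(177), np.int64(195), np.int64(207))) (array([424.66827801,   4.07316744, 164.28612343]), np.float64(3.470688095835704))
(array([255.02469136, 181.99382716]), 162, (np.int64(247), np.int64(263), np.int64(175), np.int64(190))) (array([234.60824742, 173.87113402]), 194, (np.int64(228), np.int64(242), np.int64(167), np.int64(180))) (array([ 492.60630177, -136.21590126,  106.73103275]), np.float64(3.590770388453586))
(array([ 497.12933776, -322.72971887,   91.07403367]), np.float64(6.55939908575015))
[ 540.3 -207.8   64. ]
[ 541.5 -290.6   64. ]
[ 447.  -292.2   64. ]
[ 443.  -207.3   64. ]
[450.5  44.2  10. ]
[465.3 -28.6  10. ]
[391.6 -39.3  10. ]
[380.6  33.9  10. ]
```

View pics/n1.png

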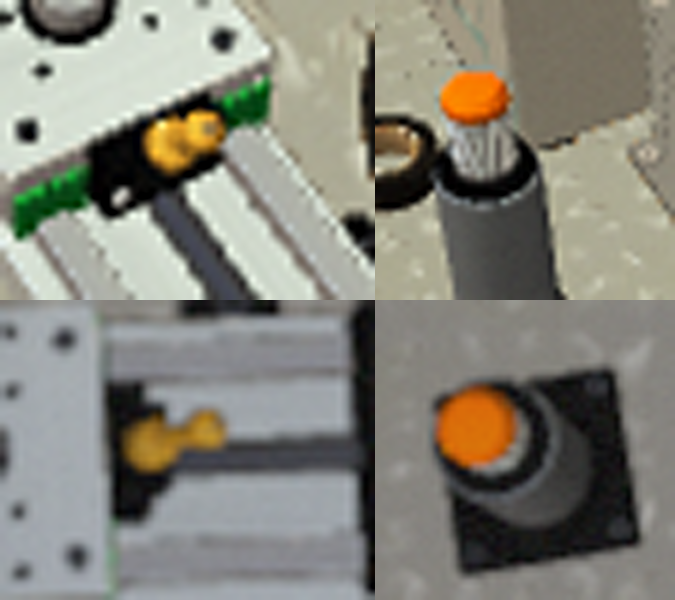

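```bash
python3 - <<'E'
from h import *
s=cam("scene");t=cam("top")
for n,p in(("instr base front",(218,147)),("mug base",(172,134)),("heatsink base",(246,168))): print(n,atz(s,*p,0).round())
# instrument top front corner: height on vertical line over base? project
b=atz(s,218,147,0)
for z in(100,200,300,400): print(z,proj(s,b+[0,0,z]).round()*1.5625)
print("camera pos",ray(s,0,0)[0],ray(t,0,0)[0])
for n,p,q in(("cap",(206.14,140.8),(171.23,200.85)),("pad",(255.02,182),(234.6,173.87)),("nip",(295.05,238.9),(312.4,171.9))):
    c1,r1=ray(s,*p);c2,r2=ray(t,*q)
    tt=np.linalg.lstsq(np.c_[r1,-r2],c2-c1,rcond=None)[0]
    print(n,(c1+tt[0]*r1).round(1),(c2+tt[1]*r2).round(1))
    zs={"cap":(168,172),"pad":(100,105),"nip":(75,85,95)}[n]
    for z in zs: print(z,atz(s,*p,z).round(1),atz(t,*q,z).round(1))
# stage rails direction: end plates in top (crop full)
cv2.imwrite("pics/t2.png",cv2.resize(t["color"][145:215,210:365][:,:,::-1],(775,350),interpolation=cv2.INTER_CUBIC))
E
```

```text
instr base front [504. 150.   0.]
mug base [394. 285.   0.]
heatsink base [541.  20.  -0.]
100 [335.9375 190.625 ]
200 [329.6875 145.3125]
300 [323.4375  92.1875]
400 [314.0625  29.6875]
camera pos [ 225.6823774  -690.26336099  754.92254442] [ 288.39597439 -176.81620006 1263.76451581]
cap [426.4   3.7 164.5] [423.    4.4 164.2]
168 [ 4.252e+02 -4.000e-01  1.680e+02] [422.5   3.8 168. ]
172 [423.8  -5.1 172. ] [422.    3.2 172. ]
pad [ 494.3 -136.7  107. ] [ 490.9 -135.7  106.4]
100 [ 497.2 -130.7  100. ] [ 492.  -135.5  100. ]
105 [ 495.1 -135.   105. ] [ 491.2 -135.6  105. ]
nip [ 498.8 -323.1   93.4] [ 494.  -321.4   92.3]
75 [ 506.3 -312.9   75. ] [ 497.  -323.6   75. ]
85 [ 502.2 -318.5   85. ] [ 495.3 -322.3   85. ]
95 [ 498.1 -324.    95. ] [ 493.5 -321.1   95. ]
```

View pics/t2.png

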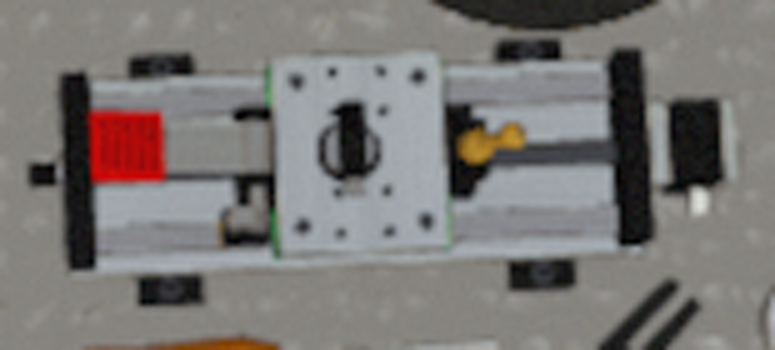

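```bash
python3 -m jog '{"claw":[0,0,0,0,0,0,0,0,0],"xyz":[[0,0,-0.13],[0,0,-0.13],[0,0,-0.13],[0,0,-0.13],[0,0,-0.13],[0,0,-0.13],[0,0,-0.13],[0,0,-0.09],[0,0,0]],"twist":[[0,0,0.052],[0,0,0.052],[0,0,0.052],[0,0,0.052],[0,0,0.052],[0,0,0.052],[0,0,0.052],[0,0,0.053],[0,0,0]]}'
```

```text
clock: 2.52
eef_pos: [166.9, 628.6, 331.9]
tool_rot: [3.141, -0.001, 1.574]
force: [0.0, 0.2, 0.3]
width: -0.2
gripper_force: 0.0
```

```bash
python3 -m jog '{"claw":[0,0,0,0,0,0,0,0,0,0,0,0],"xyz":[[-0.3,0.2,0],[-0.4,0.3,0],[-0.4,0.3,0],[-0.4,0.3,0],[-0.4,0.3,0],[-0.4,0.3,0],[-0.4,0.3,0],[-0.4,0.2,0],[-0.4,0.1,0],[-0.4,0,0],[-0.4,0,0],[-0.4,0,0]],"twist":[[0,0,0],[0,0,0],[0,0,0],[0,0,0],[0,0,0],[0,0,0],[0,0,0],[0,0,0],[0,0,0],[0,0,0],[0,0,0],[0,0,0]]}'
```

```text
clock: 4.03
eef_pos: [397.1, 157.0, 331.0]
tool_rot: [-3.141, 0.0, 1.576]
force: [0.9, -1.0, 0.0]
width: 0.0
gripper_force: 0.0
```

```bash
python3 -m jog '{"claw":[0,0,0,0,0,0,0,0,0,0,0,0],"xyz":[[-0.4,0,0],[-0.4,0.1,0],[-0.4,0.2,0],[-0.4,0.2,0.1],[-0.4,0.2,0.2],[-0.4,0.2,0.3],[-0.4,0.06,0.3],[-0.13,0,0.3],[0,0,0.3],[0,0,0.2],[0,0,0],[0,0,0]],"twist":[[0,0,0],[0,0,0],[0,0,0],[0,0,0],[0,0,0],[0,0,0],[0,0,0],[0,0,0],[0,0,0],[0,0,0],[0,0,0],[0,0,0]]}'; python3 - <<'E'
from h import *
s=cam("scene");t=cam("top")
e=readout.read_state()["eef_pos"]; print(e)
ps=proj(s,e);pt=proj(t,e);print(ps,pt)
x,y=ps.astype(int);a=s["color"][y-40:y+40,x-40:x+40]
x2,y2=pt.astype(int);b=t["color"][y2-40:y2+40,x2-40:x2+40]
print((x-40,y-40),(x2-40,y2-40))
im=np.hstack([cv2.resize(i[:,:,::-1],(400,400),interpolation=cv2.INTER_CUBIC) for i in(a,b)]);cv2.imwrite("pics/g1.png",im)
E
```

```text
clock: 5.52
eef_pos: [494.0, -134.7, 161.8]
tool_rot: [3.141, 0.0, 1.573]
force: [0.2, -0.4, -0.1]
width: 0.1
gripper_force: 0.0
[ 494.32896873 -134.61054062  162.20869626]
[254.14778326 165.59127056] [233.1392495 168.1358382]
(np.int64(214), np.int64(125)) (np.int64(193), np.int64(128))
```

View pics/g1.png

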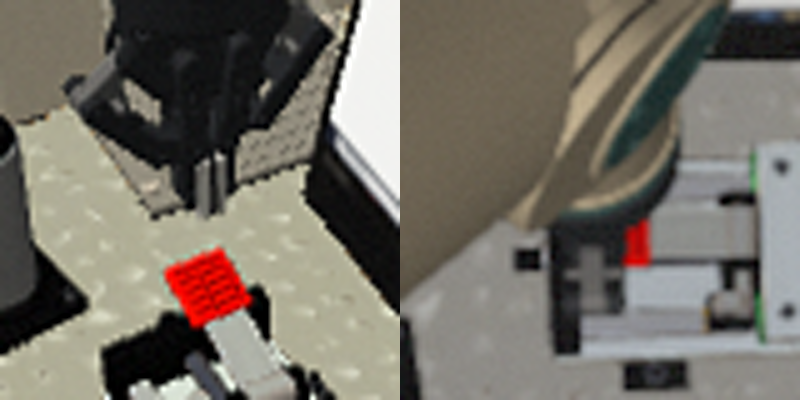

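```bash
python3 -m jog '{"claw":[0,0,0,0,0,0,0,0,0],"xyz":[[-0.02,0,0.2],[0,0,0.2],[0,0,0.1],[0,0,0.05],[0,0,0.05],[0,0,0.05],[0,0,0.05],[0,0,0.05],[0,0,0]],"twist":[[0,0,0],[0,0,0],[0,0,0],[0,0,0],[0,0,0],[0,0,0],[0,0,0],[0,0,0],[0,0,0]]}'
```

```text
clock: 6.75
eef_pos: [493.9, -136.5, 86.3]
tool_rot: [3.141, 0.0, 1.572]
force: [1.0, 0.5, -1.5]
width: -0.0
gripper_force: 0.0
```

```bash
python3 -m jog '{"claw":[0,0,0,0],"xyz":[[0,0,0.03],[0,0,0.03],[0,0,0.02],[0,0,0]],"twist":[[0,0,0],[0,0,0],[0,0,0],[0,0,0]]}'; python3 - <<'E'
from h import *
s=cam("scene");a=s["color"][125:225,204:304]
cv2.imwrite("pics/g2.png",cv2.resize(a[:,:,::-1],(500,500),interpolation=cv2.INTER_CUBIC))
E
```

```text
clock: 7.25
eef_pos: [494.1, -137.3, 78.9]
tool_rot: [3.14, 0.001, 1.571]
force: [-0.0, 0.7, 9.8]
width: 0.1
gripper_force: 4.5
```

View pics/g2.png

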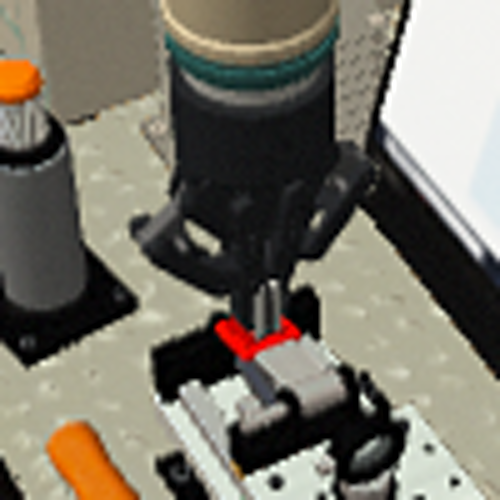

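The fingers are on the red pad (around pixel 265,330 in the crop), and the lever is near level. I'll keep pressing.

```bash
python3 -m jog '{"claw":[0,0,0,0],"xyz":[[0,0,0.02],[0,0,0.02],[0,0,0.02],[0,0,0]],"twist":[[0,0,0],[0,0,0],[0,0,0],[0,0,0]]}';  python3 -m jog '{"claw":[0,0,0],"xyz":[[0,0,0.02],[0,0,0.01],[0,0,0]],"twist":[[0,0,0],[0,0,0],[0,0,0]]}'
```

```text
clock: 7.8
eef_pos: [494.5, -137.5, 76.3]
tool_rot: [3.137, -0.001, 1.57]
force: [-8.6, 2.9, 44.8]
width: 0.3
gripper_force: 21.7
clock: 8.18
eef_pos: [494.8, -137.7, 75.0]
tool_rot: [3.136, -0.001, 1.57]
force: [-10.9, 4.4, 62.3]
width: 0.2
gripper_force: 30.3
```

```bash
python3 -m jog '{"claw":[0,0,0,0,0,0,0],"xyz":[[0,0,-0.06],[0,0,-0.06],[0,0,-0.2],[0,0,-0.4],[0.2,-0.2,-0.4],[0.4,-0.4,-0.3],[0,0,0]],"twist":[[0,0,0],[0,0,0],[0,0,0],[0,0,0],[0,0,0],[0,0,0],[0,0,0]]}'; python3 - <<'E'
from h import *
s=cam("scene");a=s["color"][155:255,204:324]
cv2.imwrite("pics/g3.png",cv2.resize(a[:,:,::-1],(600,500),interpolation=cv2.INTER_CUBIC))
from scipy.optimize import least_squares
t=cam("top")
def cen(d,lo,hi,box):
    x0,y0,x1,y1=box; c=cv2.cvtColor(d["color"][y0:y1,x0:x1],cv2.COLOR_RGB2HSV)
    m=cv2.inRange(c,lo,hi); ys,xs=np.nonzero(m); return np.array([xs.mean()+x0,ys.mean()+y0]),len(xs)
O=((4,150,90),(20,255,255))
cs,ct=np.array([206.14,140.82]),np.array([171.23,200.85]);print(cen(s,*O,(195,130,222,155)),cen(t,*O,(160,185,185,215)))
A=np.linspace(0,2*np.pi,40)
def hullc(d,x,y,z0,z1,r):
    P=[proj(d,(x+r*np.cos(a),y+r*np.sin(a),z)) for a in A for z in(z0,z1)]
    h=cv2.convexHull(np.array(P,np.float32)); m=cv2.moments(h); return np.array([m["m10"],m["m01"]])/m["m00"],m["m00"]
for off in(0,.5):
    q=least_squares(lambda p:hullc(s,*p,162,172,14.5)[0]-cs-off,[424,3]).x
    q2=least_squares(lambda p:hullc(t,*p,162,172,14.5)[0]-ct-off,[424,3]).x
    print(off,q.round(1),q2.round(1),hullc(s,*q,162,172,14.5)[1],hullc(t,*q,162,172,14.5)[1])
E
```

```text
clock: 9.05
eef_pos: [432.6, -74.4, 211.5]
tool_rot: [-3.141, -0.003, 1.576]
force: [0.4, -0.8, -0.0]
width: -0.2
gripper_force: 0.0
(array([206.21686747, 141.01204819]), 83) (array([nan, nan]), 0)
0 [425.9   3. ] [422.8   3.3] 99.33122894656844 144.13448734942358
0.5 [426.5   3. ] [421.5   2.8] 99.28057734237518 144.11928261700086<stdin>:8: RuntimeWarning: Mean of empty slice.
  ret = ret.dtype.type(ret / rcount)
```

View pics/g3.png

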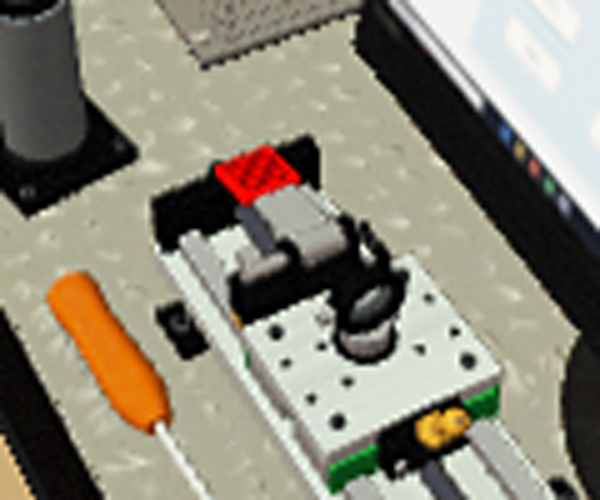

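```bash
python3 - <<'E'
from h import *
s=cam("scene")
c=cv2.cvtColor(s["color"][165:205,240:275],cv2.COLOR_RGB2HSV);m=cv2.inRange(c,(0,170,100),(4,255,255));ys,xs=np.nonzero(m);print(xs.mean()+240,ys.mean()+165,len(xs))
for z in(107,90,80,77,74,72): print(z,proj(s,(494.3,-136.5,z)))
E
```

```text
254.53846153846155 189.44444444444446 117
107 [254.98298105 181.94360806]
90 [255.12410791 186.53812537]
80 [255.20528957 189.18107068]
77 [255.22938563 189.96554043]
74 [255.25336396 190.74617746]
72 [255.26928454 191.26448671]
```

```bash
python3 -m jog '{"claw":[1,1,1,1,1,1,1,1,1,1],"xyz":[[0.2,0,-0.1],[0.3,0,0],[0.27,-0.07,0],[0,0,0.0],[0,0,0.2],[0,0,0.2],[0,0,0.2],[0,0,0.2],[0,0,0.1],[0,0,0]],"twist":[[0,0,0],[0,0,0],[0,0,0],[0,0,0],[0,0,0],[0,0,0],[0,0,0],[0,0,0],[0,0,0],[0,0,0]]}'
```

```text
clock: 10.45
eef_pos: [427.5, -1.6, 130.0]
tool_rot: [-3.14, 0.001, 1.57]
force: [-0.7, 0.3, -0.0]
width: 85.2
gripper_force: 0.0
```

```bash
python3 -m jog '{"claw":[1,1,0.5,0.3,0,0,0,0,0,0],"xyz":[[0.046,-0.02,-0.01],[0,0,0],[0,0,0],[0,0,0],[0,0,0],[0,0,0],[0,0,0],[0,0,0],[0,0,0],[0,0,0]],"twist":[[0,0,0],[0,0,0],[0,0,0],[0,0,0],[0,0,0],[0,0,0],[0,0,0],[0,0,0],[0,0,0],[0,0,0]]}'
```

```text
clock: 11.7
eef_pos: [425.6, 4.1, 131.8]
tool_rot: [3.141, -0.0, 1.572]
force: [-0.5, -0.9, 5.5]
width: 27.1
gripper_force: 58.8
```

```bash
python3 -m jog '{"claw":[0,0,0,0,0,0,0,0,0,0],"xyz":[[0,0,-0.05],[0,0,-0.1],[0,0,-0.15],[0,0,-0.2],[0,0,-0.2],[0,0,-0.2],[0,0,-0.2],[0,0,-0.2],[0,0,-0.2],[0,0,0]],"twist":[[0,0,0],[0,0,0],[0,0,0],[0,0,0],[0,0,0],[0,0,0],[0,0,0],[0,0,0],[0,0,0],[0,0,0]]}'
```

```text
clock: 12.95
eef_pos: [426.1, 4.0, 282.7]
tool_rot: [3.139, -0.001, 1.572]
force: [0.7, -0.3, -2.7]
width: 27.6
gripper_force: 59.3
```

```bash
python3 -m jog '{"claw":[0,0,0,0,0,0,0,0,0,0,0,0],"xyz":[[-0.2,0,0],[-0.35,0,0],[-0.4,0.1,0],[-0.4,0.1,0],[-0.4,0.1,0],[-0.4,0.1,0],[-0.4,0.1,0],[-0.4,0.1,0],[-0.4,0.1,0],[-0.4,0.03,0],[-0.28,0,0],[0,0,0]],"twist":[[0,0,0],[0,0,0],[0,0,0],[0,0,0],[0,0,0],[0,0,0],[0,0,0],[0,0,0],[0,0,0],[0,0,0],[0,0,0],[0,0,0]]}';python3 -m jog '{"claw":[0,0,0,0,0,0],"xyz":[[0,0,0],[0,0,0],[0,0,0],[0,0,0],[0,0,0],[0,0,0]],"twist":[[0,0.04,0],[0,0.04,0],[0,0.04,0],[0,0.047,0],[0,0,0],[0,0,0]]}'
```

```text
clock: 14.45
eef_pos: [496.8, -401.4, 279.9]
tool_rot: [-3.139, 0.001, 1.568]
force: [-0.6, 1.5, -2.7]
width: 27.3
gripper_force: 59.5
clock: 15.2
eef_pos: [499.4, -397.9, 281.3]
tool_rot: [3.141, -0.524, 1.573]
force: [0.9, 0.0, -3.2]
width: 27.4
gripper_force: 60.0
```

```bash
python3 -m jog '{"claw":[0,0,0,0,0],"xyz":[[-0.09,0,0.15],[-0.1,0,0.17],[-0.1,0,0.17],[0,0,0],[0,0,0]],"twist":[[0,0,0],[0,0,0],[0,0,0],[0,0,0],[0,0,0]]}'; python3 - <<'E'
from h import *
s=cam("scene");t=cam("top");st=readout.read_state()
e=st["eef_pos"];M=R.from_euler("xyz",st["tool_rot"]).as_matrix();print(e,M.round(3))
x0,y0=265,165;k=6
a=cv2.resize(s["color"][y0:y0+100,x0:x0+90][:,:,::-1],None,fx=k,fy=k,interpolation=cv2.INTER_CUBIC)
P=lambda d:((proj(s,e+M[:,2]*d)-[x0,y0]+.5)*k)
for d in(7.8,91.8,115.8): print(d,P(d).round(), proj(s,e+M[:,2]*d).round(1))
for r in(-16.5,16.5): print(((proj(s,e+M[:,2]*115.8+M[:,1]*r)-[x0,y0]+.5)*k).round())
h=np.array([498.8,-323.1,93.4]);print(((proj(s,h)-[x0,y0]+.5)*k).round())
cv2.imwrite("pics/a1.png",a)
E
```

```text
clock: 15.82
eef_pos: [499.0, -399.5, 224.7]
tool_rot: [3.142, -0.525, 1.572]
force: [0.3, -0.6, -2.5]
width: 27.8
gripper_force: 60.0
[ 499.05197727 -399.85885893  225.30321526] [[-0.001  1.     0.   ]
 [ 0.866  0.001  0.5  ]
 [ 0.5    0.001 -0.866]]
7.8 [334. 389.] [320.1 229.3]
91.8 [241. 425.] [304.6 235.4]
115.8 [217. 434.] [300.7 236.9]
[178. 453.]
[257. 416.]
[183. 446.]
```

View pics/a1.png

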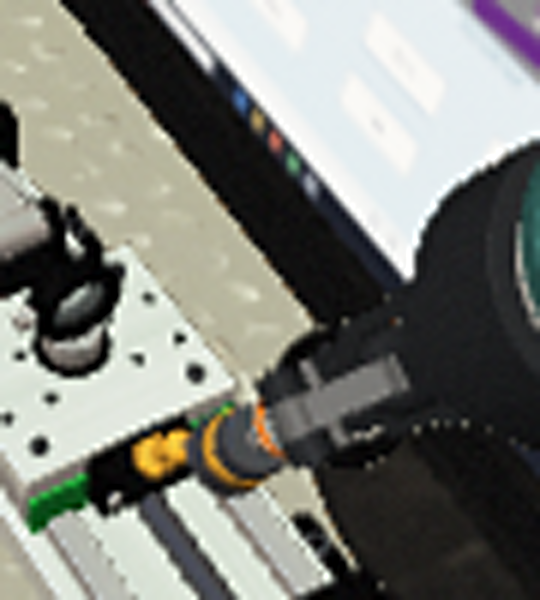

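```bash
python3 - <<'E'
from h import *
s=cam("scene");t=cam("top");st=readout.read_state()
e=st["eef_pos"];M=R.from_euler("xyz",st["tool_rot"]).as_matrix()
p=lambda d,x=0,y=0:proj(s,e+M@[x,y,d])
print("axis",[(d,p(d).round(1)) for d in(8,60,80,92,104,116)]);print("10mm toolx",p(92,10)-p(92),"10mm tooly",p(92,0,10)-p(92))
def show(d,x0,x1,y0,y1):
    h=cv2.cvtColor(d["color"][y0:y1,x0:x1],cv2.COLOR_RGB2HSV)
    print(x0,y0)
    for j,r in enumerate(h): print(y0+j,"".join("O" if v[1]>140 and v[2]>110 and 5<=v[0]<30 else "o" if v[1]>90 and v[2]>60 and 5<=v[0]<32 else str(min(9,v[2]//26)) for v in r))
show(s,284,328,222,254)
print("top",[proj(t,e+M[:,2]*d).round(1) for d in(8,92,116)],proj(t,(498,-323,93)))
show(t,295,345,155,195)
E
```

```text
axis [(8, array([320.1, 229.3])), (60, array([310. , 233.2])), (80, array([306.5, 234.6])), (92, array([304.5, 235.4])), (104, array([302.6, 236.1])), (116, array([300.7, 236.9]))]
10mm toolx [-2.05755931 -4.43058689] 10mm tooly [ 4.08398829 -1.87111108]
284 222
222 88888888896888867766776777777310001101111111
223 88899888888888996876676677775100001111111111
224 88732988888899999677666677772000111111111111
225 88863888888976899877766777730004411111110023
226 88888888899931279977776774411104531111112444
227 88888888888921179986787773121111441111244444
228 88888888888972489899688421121110343234444444
229 88888888888998898998578411121110143444444444
230 88888888888899999755678711112122444444444444
231 888888888888999755446788o1112433444444444445
232 888888888899865444534544O1134443444444445332
233 8888888999855444347O3324O4234443444444432111
234 88888999743144543O33322oO7333444344444211111
235 8889995420002532OO23332oO7433444345344111112
236 8999541000oo022OO2232235O6633444421144311113
237 995310oO1OOOO22OO2233345OO643343211024423443
238 5310oOOOOOOO422OO22332455Oo22222111114521111
239 
[... 2340 characters left out ...]
6566556555555555555555555555555444444444
183 45666666666666666555555555555555555555555444444444
184 56666666666666656655555555555555555555555544444444
185 56666666666666666666555555555555555555555554444444
186 66666666666666656565655555555555555555555545544444
187 66666666666666666566555655555555555555555555544444
188 66666666666666665666655555555555555555555555554544
189 66666666666666666666555555555555555555555555554444
190 66666666666666666666565556555555555555555555555544
191 66666666666666666666656665555555555555555555555554
192 66666666666666666666666655555555555555555555555554
193 66666666666666666666666665655555555555555555555555
194 66666666666666666666666665555555555555555555555555
```

```bash
python3 - <<'E'
from h import *
from scipy.optimize import least_squares
s=cam("scene");st=readout.read_state()
e=st["eef_pos"];M=R.from_euler("xyz",st["tool_rot"]).as_matrix()
A=np.linspace(0,2*np.pi,180,endpoint=False)
def circ(d,x,r): return np.array([proj(s,e+M@[x+r*np.cos(a),r*np.sin(a),d]) for a in A])
sets={"ring1":[(303,233),(301,234),(300.5,235),(299.5,236.5),(299.4,238),(299.5,240),(300,241.5),(300.5,242.5),(301.5,243.5),(303,244.5),(305,245.2),(307,245.4)],
"lip":[(296.3,239),(296.5,237),(296.3,241),(297,243),(299,245),(301,246.5),(304,247.3)],
"ring2":[(308,232),(307.6,234),(307.8,236),(308.3,237.5),(309.3,239),(310.5,240),(312,241)]}
for n,pts in sets.items():
    pts=np.array(pts,float)
    f=lambda q,r:np.min(np.linalg.norm(circ(q[0],q[1],r)[None]-pts[:,None],axis=2),axis=1)
    for r in(10,13,14.5,16.5,22.5):
        o=least_squares(f,[80,-4],args=(r,),diff_step=1e-3); print(n,r,o.x.round(1),round(float(np.sqrt(np.mean(o.fun**2))),2))
# nipple brass centroid/extents now
E
```

```text
ring1 10 [105.4  -7.2] 0.94
ring1 13 [96.5 -7.5] 0.15
ring1 14.5 [91.4 -7.5] 0.27
ring1 16.5 [84.7 -7.7] 0.57
ring1 22.5 [65.3 -8.2] 1.1
lip 10 [127.1  -9.3] 1.0
lip 13 [117.5  -8.4] 0.42
lip 14.5 [112.6  -7.8] 0.23
lip 16.5 [106.   -7.1] 0.14
lip 22.5 [87.5 -4.9] 0.44
ring2 10 [93.4 -6.6] 1.46
ring2 13 [101.7  -6.9] 1.33
ring2 14.5 [105.7  -7.3] 1.28
ring2 16.5 [110.9  -7.6] 1.23
ring2 22.5 [126.4  -8.6] 1.13
```

```bash
python3 - <<'E'
from h import *
from scipy.optimize import least_squares
s=cam("scene");st=readout.read_state()
e=st["eef_pos"];M=R.from_euler("xyz",st["tool_rot"]).as_matrix()
A=np.linspace(0,2*np.pi,180,endpoint=False)
def circ(d,x,r): return np.array([proj(s,e+M@[x+r*np.cos(a),r*np.sin(a),d]) for a in A])
pts=np.array([(308,232),(307.6,234),(307.8,236),(308.3,237.5),(309.3,239),(310.5,240),(312,241)])
f=lambda q,r:np.min(np.linalg.norm(circ(q[0],q[1],r)[None]-pts[:,None],axis=2),axis=1)
for r in(8,10,13,14.5,22.5):
    o=least_squares(f,[40,-5],args=(r,),diff_step=1e-2); print(r,o.x.round(1),round(float(np.sqrt(np.mean(o.fun**2))),2))
k=9;x0,y0=280,215
a=cv2.resize(s["color"][y0:y0+60,x0:x0+80][:,:,::-1],None,fx=k,fy=k,interpolation=cv2.INTER_CUBIC)
def dr(c,col):
    c=((c-[x0,y0]+.5)*k).astype(np.int32); cv2.polylines(a,[c],True,col,1)
for sh,col in((lambda d:-1-6.2*d/105,(0,255,0)),(lambda d:-7.,(255,0,255))):
    for d,r in((4,22.5),(8,22.5),(116,16.5)): dr(circ(d,sh(d),r),col)
    for d in(8,116): dr(circ(d,sh(d),.7),col)
cv2.imwrite("pics/a2.png",a)
E
```

```text
8 [59.6 -5.9] 0.61
10 [53.7 -5.8] 0.29
13 [44.9 -5.5] 0.08
14.5 [40.7 -5.5] 0.13
22.5 [19.4 -4.3] 0.4
```

View pics/a2.png

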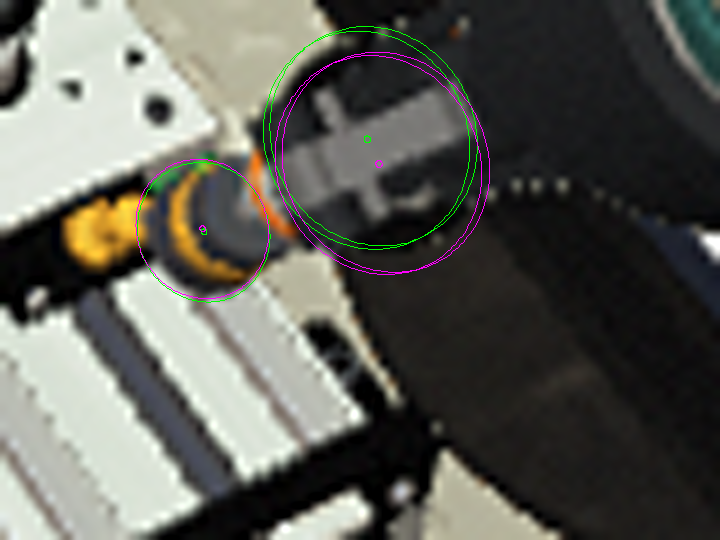

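The picture shows the coupler (centre about (204,230) in the crop) just off the brass nipple (120,215). It sits a few mm low and tilted by about 2°. I'll correct that and advance.

```bash
python3 -m jog '{"claw":[0,0,0,0,0,0],"xyz":[[0.035,-0.017,0],[0,0,0.05],[0,0,0.08],[0,0,0.07],[0,0,0],[0,0,0]],"twist":[[0,0.011,0],[0,0,0],[0,0,0],[0,0,0],[0,0,0],[0,0,0]]}'; cat > m.py <<'E'
from h import *
from scipy.optimize import least_squares
s=cam("scene");st=readout.read_state()
e=st["eef_pos"];M=R.from_euler("xyz",st["tool_rot"]).as_matrix()
p=lambda d,x=0,y=0:proj(s,e+M@[x,y,d])
print(e.round(1),"axis",[(d,p(d).round(1)) for d in(8,92,104,116)])
x0,x1,y0,y1=282,322,222,254
h=cv2.cvtColor(s["color"][y0:y1,x0:x1],cv2.COLOR_RGB2HSV)
for j,r in enumerate(h): print(y0+j,"".join("O" if v[1]>140 and v[2]>110 and 5<=v[0]<30 else "o" if v[1]>90 and v[2]>60 and 5<=v[0]<32 else str(min(9,v[2]//26)) for v in r))
E
python3 m.py
```

```text
clock: 16.88
eef_pos: [497.3, -385.7, 209.5]
tool_rot: [3.142, -0.559, 1.572]
force: [0.2, -0.3, -3.0]
width: 27.4
gripper_force: 60.0
[ 497.2 -385.9  209.6] axis [(8, array([314.1, 229.1])), (92, array([299. , 233.8])), (104, array([297.1, 234.4])), (116, array([295.3, 235. ]))]
222 0388888888896888867766677510000002111000
223 0688899888888888996776677200001111111111
224 0698732888888899999677673000001111111111
225 3888863888888976899877750002111111111111
226 8988888888889931279977730123311111111111
227 9888888888888921178996611114421111111022
228 8888888888888972499996211102431111112344
229 8888888888888888899952121111442111344444
230 8888888888888999997511111110342234444444
231 8888888888899988644311112110143444444444
232 88888888899964oo3223o1111123444444444444
233 8888888889842OO33223O2112433444444444443
234 888888899942OO223224O4233443444444444321
235 888889995523Oo233225OO333443344444432111
236 888899541223Oo232225oO433444344444211112
237 89995310o32OOo2332245OO33344343244121111
238 995310oOO32OOO22322234O33345221144200000
239 53100OOOO322OO222332234o3332211025400000
240 10000OOOOO22OOo1123232321111211113100000
241 00000OOOOO22oOOo112322211111211100000003
242 00000oOOOOo21oOOo11110395111111333333111
243 000000oOOOo111oOOOOooo669301113577821111
244 0000000oOO101111121367777836556677820111
245 00000000000036224227777779776677777o0111
246 0000000000388888864677777786667767771011
247 0371000121498888886567777769567767772011
248 0751001332298888889547777777876677777101
249 0313352333269888888545777777887777777101
250 0338892233225988888865677777887744477o11
251 6889994233322788888886567777769400047710
252 88888885233323988888895577777868100047o0
253 8888888932332259888888655777777960010571
```

```bash
python3 -m jog '{"claw":[0,0,0,0],"xyz":[[0,0.008,0.04],[0,0,0.04],[0,0,0.04],[0,0,0]],"twist":[[0,0,0],[0,0,0],[0,0,0],[0,0,0]]}'; python3 -m jog '{"claw":[0,0,0,0],"xyz":[[0,0,0.03],[0,0,0.03],[0,0,0],[0,0,0]],"twist":[[0,0,0],[0,0,0],[0,0,0],[0,0,0]]}'; python3 m.py
```

```text
clock: 17.42
eef_pos: [497.9, -378.9, 198.9]
tool_rot: [-3.141, -0.56, 1.572]
force: [-0.1, 0.2, -3.4]
width: 27.4
gripper_force: 60.0
clock: 17.92
eef_pos: [498.0, -376.2, 194.2]
tool_rot: [3.142, -0.559, 1.572]
force: [-0.4, 0.2, -3.0]
width: 27.3
gripper_force: 60.0
[ 498.  -376.3  194.3] axis [(8, array([310.9, 230. ])), (92, array([296.4, 234.5])), (104, array([294.6, 235.1])), (116, array([292.9, 235.7]))]
222 0388888888896888867766774100001111111111
223 0688899888888888996776521000001111011111
224 0688732888888899999677200001101111111111
225 3888863888888976899873000001111111111111
226 8988888888889931279960001011111111111111
227 9888888888888921179930144211111111111111
228 8888888888888972499620024311111111122321
229 8888888888888998996211014411111112443331
230 8888888888888999952111104421112344444332
231 8888888888999996411121102431344444444333
232 8888888899966643111121100334444444444434
233 88888889964oO322211111123444444444444422
234 8888889963OOo3323O1123334444444444433211
235 8888899733OO23323O2334434444444443211111
236 888999532OO223324OO334443444444321110000
237 889953122OO2232246O233443444442111111111
238 995310o22OO2232234Oo33443432431211100111
239 53100OO22OO22222232433442210342000000004
240 10000OO22OOO1233222223322110244000000032
241 00000OO322OOo113232211111111021000000311
242 00000oOO22oOOo11122141112111100000001111
243 000000OOo21oOOOoo2o373111113644455810111
244 0000000oo1112ooooo7677111136766677820111
245 00000000000000114457775658777777777o0111
246 0000000000386688865677776786677667771011
247 0371000122498888886567777769567666772011
248 0751001332298888889557777777876667777101
249 0313352333269888888545777777877777777101
250 0338892233225888888865677777886744477o11
251 6889995233322788888886567777769400047711
252 88888885233323988888885577777768100047o1
253 8888888832332259888888655777776960011571
```

```bash
python3 -m jog '{"claw":[0,0,0,0],"xyz":[[0,0,0.03],[0,0,0.03],[0,0,0.02],[0,0,0]],"twist":[[0,0,0],[0,0,0],[0,0,0],[0,0,0]]}'; python3 -m jog '{"claw":[0,0,0],"xyz":[[0,0,0.02],[0,0,0.02],[0,0,0]],"twist":[[0,0,0],[0,0,0],[0,0,0]]}'
```

```text
clock: 18.48
eef_pos: [497.9, -371.7, 187.2]
tool_rot: [-3.141, -0.56, 1.572]
force: [-0.3, 0.1, -2.7]
width: 27.2
gripper_force: 60.0
clock: 18.85
eef_pos: [497.7, -370.2, 184.2]
tool_rot: [-3.141, -0.559, 1.571]
force: [-1.4, -1.1, -1.4]
width: 27.6
gripper_force: 60.2
```

```bash
python3 -m jog '{"claw":[0,0,0,0],"xyz":[[0,-0.005,0.02],[0,0,0.02],[0,0,0],[0,0,0]],"twist":[[0,0,0],[0,0,0],[0,0,0],[0,0,0]]}'; python3 -m jog '{"claw":[0,0,0],"xyz":[[0,0,0.02],[0,0,0.01],[0,0,0]],"twist":[[0,0,0],[0,0,0],[0,0,0]]}'
```

```text
clock: 19.35
eef_pos: [497.6, -367.2, 180.1]
tool_rot: [-3.141, -0.56, 1.572]
force: [0.0, -1.4, -1.8]
width: 27.4
gripper_force: 60.1
clock: 19.73
eef_pos: [497.3, -365.2, 177.3]
tool_rot: [-3.14, -0.561, 1.571]
force: [0.3, 1.4, -6.8]
width: 27.6
gripper_force: 59.6
```

```bash
python3 -m jog '{"claw":[0,0,0,0],"xyz":[[-0.001,0,0.02],[-0.001,0,0.02],[0,0,0],[0,0,0]],"twist":[[0,0,0],[0,0,0],[0,0,0],[0,0,0]]}'; python3 -m jog '{"claw":[0,0,0,0],"xyz":[[-0.001,0,0.02],[-0.001,0,0.02],[0,0,0],[0,0,0]],"twist":[[0,0,0],[0,0,0],[0,0,0],[0,0,0]]}'
```

```text
clock: 20.23
eef_pos: [497.5, -364.3, 174.8]
tool_rot: [3.141, -0.559, 1.572]
force: [0.1, -0.1, -3.2]
width: 27.3
gripper_force: 60.1
clock: 20.72
eef_pos: [497.5, -364.0, 173.2]
tool_rot: [3.139, -0.556, 1.572]
force: [-0.6, -4.7, 7.6]
width: 27.4
gripper_force: 61.0
```

```bash
python3 -m jog '{"claw":[0,0,0,0],"xyz":[[-0.001,0,0.02],[-0.001,0,0.02],[0,0,0],[0,0,0]],"twist":[[0,0,0],[0,0,0],[0,0,0],[0,0,0]]}'; python3 -m jog '{"claw":[0,0,0,0],"xyz":[[-0.001,0,0.02],[-0.001,0,0.02],[0,0,0],[0,0,0]],"twist":[[0,0,0],[0,0,0],[0,0,0],[0,0,0]]}'
```

```text
clock: 21.22
eef_pos: [497.5, -362.5, 170.0]
tool_rot: [3.139, -0.555, 1.572]
force: [-0.4, -5.5, 8.8]
width: 27.3
gripper_force: 61.2
clock: 21.72
eef_pos: [497.5, -360.9, 166.9]
tool_rot: [3.138, -0.555, 1.572]
force: [-0.7, -6.5, 10.2]
width: 27.3
gripper_force: 61.4
```

```bash
python3 -m jog '{"claw":[0,0,0,0],"xyz":[[-0.001,0,0.02],[-0.001,0,0.02],[0,0,0],[0,0,0]],"twist":[[0,0,0],[0,0,0],[0,0,0],[0,0,0]]}'; python3 -m jog '{"claw":[0,0,0,0],"xyz":[[-0.001,0,0.015],[0,0,0],[0,0,0],[0,0,0]],"twist":[[0,0,0],[0,0,0],[0,0,0],[0,0,0]]}'
```

```text
clock: 22.22
eef_pos: [497.5, -359.4, 163.7]
tool_rot: [3.138, -0.554, 1.572]
force: [-1.8, -6.7, 12.6]
width: 27.0
gripper_force: 61.6
clock: 22.72
eef_pos: [497.5, -359.1, 162.6]
tool_rot: [3.138, -0.553, 1.572]
force: [-1.0, -7.4, 12.8]
width: 27.2
gripper_force: 61.8
```

```bash
python3 - <<'E'
from h import *
s=cam("scene");new=cv2.resize(s["color"][110:310,170:370][:,:,::-1],(600,600),interpolation=cv2.INTER_CUBIC)
old=cv2.imread("pics/s1.png")
for n,(x0,y0,x1,y1) in{"plate":(262,270,350,385),"stage":(140,290,250,480)}.items():
    r=cv2.matchTemplate(new[y0-25:y1+25,x0-25:x1+25],old[y0:y1,x0:x1],cv2.TM_CCOEFF_NORMED);_,m,_,l=cv2.minMaxLoc(r);print(n,m,np.array(l)-25,"px/3")
print("10mm y",(proj(s,(498,-260,64))-proj(s,(498,-250,64)))*3)
c=cv2.cvtColor(s["color"][165:205,240:275],cv2.COLOR_RGB2HSV);m=cv2.inRange(c,(0,170,100),(4,255,255));ys,xs=np.nonzero(m);print(xs.mean()+240,ys.mean()+165,len(xs))
st=readout.read_state();print(st["clock"],st["force"],st["eef_pos"])
E
```

```text
plate 0.9874308705329895 [0 0] px/3
stage 0.9985790252685547 [0 0] px/3
10mm y [6.19413171 8.87011186]
254.5 189.42241379310346 116
22.775 [-1.65840839 -7.62824359 13.1867067 ] [ 497.51351348 -359.16052632  162.64381532]
```

```bash
python3 -c "
from cell import order
print(order.finish_job())"
```

```text
the job is handed in; nothing more can be done
None
```

I handed the job in at about 23 s with the lever clicked down, the carriage unmoved in the image check, and the gun on the nipple, pressed in about 12 mm at roughly 17 N and still in the fingers. Snap-on and stroke are inferred from force and travel readings, lever pressing briefly reached 62 N at the wrist, and no verdict was returned.

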